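Lock the press worm on its dressing stand

ROBOT

A 6-joint arm with a two-finger parallel gripper is mounted at the origin on the work surface. World frame = base frame: x ahead of the robot, y to its left, z up, the work surface at z = 0. Lengths are in mm, angles in degrees, forces in N, time in s.
With the tool pointing down it reaches from about 325 to 750 mm from the base axis. Payload 7.6 kg.
Tool frame: the origin (TCP) lies at the very end of the fingers, on their centre line; the grasp point (between the pads) lies 19 mm behind it (env.grip_depth is the distance from the TCP to the grasp point, in mm); y points along the fingers, x is the direction in which the jaws open and shut, and the axes are right-handed (so a half turn about y gives the same grasp; the last joint's range is limited). The gripper opens to 85 mm and grips with 20 to 120 N. Pads are 22 mm wide; open, the fingers measure 114 mm over their backs; the gripper's body (76 mm by 85 mm) begins 54 mm behind the grasp point. The pads swing forward as they close: fully open they stand 13 mm farther back than shut.
Start: joints at [65.185, 2.991, 80.254, -0, 96.75, -4.028], TCP at [186.304, 490.853, 231.323] pointing down, gripper open.
Joint ranges: [-166.34, 166.34], [-52.06, 124.39], [6.96, 135.62], [-60.46, 240.46], [14.63, 156.25], [-167.68, 167.68]. Speed limits (degrees/s): [147.25, 147.25, 172.46, 180, 180, 180].

INTERFACE

Orientations are given as a 3x3 rotation matrix whose columns are the frame's x, y, z axes.
In Python, from bench import env gives the robot as it stands.
- The arm moves only by the shell command python3 -m pendant 'ROWS' [FORCE]. ROWS is JSON, one flat list of numbers, 5 for each row, row after row: the shift along the tool's x, y, z in units of 40 mm (1.0 is 40 mm), then the turn about the tool's y in units of 5 degrees (1.0 is 5 degrees), then the closure, from 0 (fully open) to 1 (shut). In form: [dx, dy, dz, spin, jaw, dx, dy, dz, spin, jaw, ...]. A call has exactly 10 rows; each row shifts and turns the commanded pose from where the row before left it, along the tool's axes as they then stand; what a row does not reach is not made up. A row lasts 1/10 s, in which the tool goes at most 50 mm and 8.59 degrees, less where a joint would pass 70% of its speed; a pose out of reach is approached as far as the arm can. A call is refused whole if a number of a shift passes 1 or a number of a turn 1, either way. A call with a gripper value outside its range is refused whole. The fingers move at their own pace and stop on an object; FORCE is the grip in N (left out, the last holds). Time passes only in rows, so rows that do not move let the fingers close, or fill a call up. It gives the time, the measured TCP pose, the force and the opening at its end, in the units of the state.
- env.get_obs(): the state, without advancing time (a new reading comes with each control period).
- env.snapshot(name): name is "side" or "top"; returns (picture, depth): 400x640x3 uint8, red, green, blue; 400x640 float32, mm along the optical axis (not along the pixel's ray), 0 where there is no reading.
- env.camera_model(name): a dict with "vfov" (degrees; the focal length in pixels is half the picture's height over the tangent of half this angle, whatever the lens; pixels are square), "cx", "cy" (the principal point, pixels), "R" (3x3) and "t" (3): a world point X has camera coordinates R X + t. Camera axes: x right, y down, z forward; pixel columns grow to the right and rows downward; lengths in mm; the calibration is good to about 2 mm. A picture is of the moment at which its call begins. camera_model takes no time and is no camera call.
- env.hand_in(): hands the job in, once; it reports no verdict.
Trained networks look in the newest picture that a camera, given by its name, has taken for a name from the list of things; names that differ only in an ending like _2 or _b are one class to them, and where a whole thing is asked for, a point or a joint stands for the part that bears it (a point fixed in the world has none). Each returns a list of dicts, best first, with "conf" (0 to 1); they miss things now and then, are a little off and sometimes report something else, mostly with a low value. They report only what shows in the picture. A call takes as long as a camera call.
- env.masks_of(camera, name): "pixels" (400x640 bool, what is visible of it) and "extent" ([left, top, right, bottom] in pixels, round what is visible of it).
The state is a dict: "t": time; "q": joint angles; "dq": joint speeds; "joint_efforts": joint torques, N m; "ee_pos": TCP position; "eef_rot": TCP orientation; "wrist_force": force on the tool from outside, world axes, zero at the start; "torque": the same for the moment, N m; "opening": finger opening in mm.
Only numpy, scipy, OpenCV 4.12 (cv2) and the standard library are available. Lean on these libraries where they do the work, as an engineer would, in place of code of your own. Each camera call takes 0.05 s, during which the arm holds its last target. There are 200 camera calls.

TASK

Lock the press worm on its dressing stand so that it cannot turn while it is ground: turn it by its ball lever until the cross-hole in its collar lines up under the guide block, then take the round-headed lock pin from the rack and push it through the guide and the collar, fully home, and let go. Leave the tee-handled pin and the hex bolt in the rack and everything else on the bench where it is.

Things in the scene. Friction and masses are not known exactly. Their poses are not given: they have to be found in the camera images.
- stand: fixed green dressing stand, turned so that its front (-x) looks 45 to 75 degrees away from the robot, to the robot's left. Origin on the bench below the spindle axis (150 mm up, level, along the stand's y), in the cross-hole's plane y = 0. Bed 150 mm wide (x), y = -150 to 260 mm, 34 mm high. Headstock y = -135 to -75, tail bearing y = 185 to 235 mm: both 195 mm high, 90 wide, feet 140 wide
- guide: steel guide block fixed on the stand over the collar, 36 x 36 x 30 mm, on an arm from the headstock (-y side, not above its outer face). Origin at the hole's mouth, mid outer face, 70 mm from the spindle axis; z points out of the 15.6 mm hole, leaning 35 degrees from vertical to the stand's front (-x); y is the stand's y. The pin enters along -z: 30 mm of block, 8 mm gap, then the collar
- spindle (a joint): turn (rad) of collar, lever and worm about the stand's y. 0: the collar's cross-hole is in line with the guide's; within 0.03 the pin's nose finds it. Starts from -1.95 to -0.5; growing turns the lever and the top to the stand's rear (+x). Turns freely both ways with a drag of 0.22 N m, stays where left. The worm (100 mm across) lies at y = 76 to 178 mm of the stand
- lever_ball (a point): centre of the black ball knob, 30 mm across, on the straight 11 mm lever that turns the spindle. It runs on a circle of 105 mm radius round the spindle axis in the stand's plane y = 42 mm. It stands 40 degrees rearward of the cross-hole: 5 degrees to the rear of vertical when lined up; at the start between 107 degrees forward (just below level) and 24 degrees forward of vertical
- rack: fixed pin rack, a bent steel plate 64 mm wide (x) and 180 mm long (y), top 95 mm above the bench, with three 17 mm through holes at y = -55, 0 and 55 mm; feet to y = -120 and 120 mm. Pins hang in it by their heads, points down; the lock pin clears it when lifted 80 mm. Origin on the bench under its middle
- lock_pin: the lock pin, steel, 0.15 to 0.31 kg: round shank 14 mm thick, 75 mm long, tapered nose (8 mm at the tip, full size after 8 mm), then a round ringed head 24 mm across and 40 mm tall: hold it there. Origin at the tip of the nose, z from nose to head. Hangs upright in any one of the rack's holes
- pin_shoulder (a point): centre of the underside of the lock pin's head, 75 mm from the nose; with the pin fully home it lies on the guide block's outer face
- tee_pin: tee-handled drift pin in the rack, 16 mm shank, too thick for the guide; round stem 22 mm in diameter with a cross bar 56 mm long, 10 mm thick, 24 mm above the plate. Origin at the lower end of the shank, z up, 60 mm below the rack's top. Not to be used
- hex_bolt: hex-headed bolt in the rack, 12 mm shank, low dark head 25 mm across and 14 mm tall. Origin at its lower end, 70 mm below the rack's top. Not to be used
- worm_a: loose press worm standing on the bench in front of the headstock, 76 mm in diameter, 110 mm tall, origin under its middle. To be left alone
- worm_b: another like worm_a, standing in front of the mounted worm. To be left alone
- spacer: loose steel spacer ring in front of the rack, 80 mm in diameter, 26 mm tall, origin under its middle. To be left alone
- oil_can: grey tin in front of the rack, 58 mm in diameter, 115 mm tall, origin under its middle. To be left alone
- hammer: hammer lying behind the rack, along its length, 260 mm long and under 40 mm tall. To be left alone
- spanner: open-ended spanner lying behind the stand (its +x side), 180 mm long, 8 mm tall. To be left alone
- brush: flat brush lying on the left of the bench, 200 mm long, 20 mm tall. To be left alone
- cross_hole (a point): mouth of the one cross-hole (15.8 mm) in the spindle's collar, on the collar's surface 32 mm from the spindle axis, at y = 0 of the stand. Collar: steel, 64 mm in diameter, y = -58 to 66 mm

How it is judged:
By the outcome, as a careful person would: the job done as asked, in the order asked, and still so for the second after the job is handed in, with the robot touching nothing.
It also fails if it takes over 67 s, if anything falls off the work surface, if the arm or the gripper's body presses on something with over 40 N, if the wrist force passes 120 N, or if a joint passes its speed limit or range.

## Working session

There is one attempt and no reset: what is moved stays moved. The work goes in short steps, Python scripts to look and compute and a shell command to move; the robot and the scene stay as the last step left them, time stands still between calls to the robot, and variables do not carry over. Pictures are saved under pics/ and viewed, about 8 in all and at most 12, crops included, and the job is handed in when it is done.

```bash
ls; mkdir -p pics
cat > h.py <<'E'
import numpy as np, cv2
from bench import env
def snap(c):
    p,d=env.snapshot(c); return p,d
def cloud(c,d):
    m=env.camera_model(c); f=200/np.tan(np.radians(m['vfov']/2))
    v,u=np.mgrid[0:400,0:640]
    P=np.stack([(u-m['cx'])/f*d,(v-m['cy'])/f*d,d],-1)
    R=np.array(m['R']);t=np.array(m['t'])
    return (P-t)@R
def proj(c,X):
    m=env.camera_model(c); f=200/np.tan(np.radians(m['vfov']/2))
    x=np.array(m['R'])@np.array(X)+np.array(m['t']); return m['cx']+f*x[0]/x[2],m['cy']+f*x[1]/x[2]
E
python3 - <<'E'
from h import *
np.set_printoptions(precision=1,suppress=True)
for c in('side','top'):
    p,d=snap(c); np.savez(f'{c}0.npz',p=p,d=d); cv2.imwrite(f'pics/{c}0.png',p[:,:,::-1]); W=cloud(c,d)
    m=env.camera_model(c); print(c,m['vfov'],-np.array(m['R']).T@np.array(m['t']),np.array(m['R'])[2])
    for n in['stand','guide','lever_ball','rack','lock_pin','tee_pin','hex_bolt','worm_a','oil_can','spacer','cross_hole','spindle']:
        for r in env.masks_of(c,n)[:2]:
            k=r['pixels']&(d>0); Q=W[k]
            print(n,round(r['conf'],2),np.array(r['extent']),k.sum(),np.median(Q,0) if len(Q) else'', np.percentile(Q,2,0),np.percentile(Q,98,0))
E
```

```text
pics
side 54.0040710504083 [-189.1 -690.5  789.6] [ 0.6  0.6 -0.5]
stand 0.9 [267.3 166.6 362.7 278.5] 5859 [556.4  44.5  89.6] [422.2 -41.1   6.8] [797.7 145.7 207. ]
guide 0.71 [293.7 181.8 311.1 201.6] 183 [552.4  75.6 203.3] [512.   58.1 192.5] [587.3 108.8 216. ]
guide 0.38 [266.9 166.3 363.7 278.6] 5817 [556.2  43.9  89.7] [422.8 -41.3   7.5] [795.5 145.5 207.2]
lever_ball 0.68 [285.4 176.5 345.1 236.3] 1099 [634.6  60.5 173.3] [434.3  -2.1 126. ] [727.7 166.2 194.7]
rack 0.67 [352.7 259.5 430.8 321.6] 1244 [ 542.2 -291.7   94.1] [ 483.  -376.8    2.9] [ 599.  -182.5   97.6]
lock_pin 0.45 [379.  259.5 390.2 296. ] 210 [ 536.  -268.4  111.1] [ 528.2 -277.3    1.3] [ 586.3 -248.   136.3]
tee_pin 0.64 [400.4 265.  409.5 295.8] 145 [ 554.3 -320.3  118.6] [ 534.9 -328.9   41.5] [ 579.2 -308.1  130.2]
worm_a 0.6 [248.8 215.1 275.9 250.2] 644 [440.9 152.4  64. ] [418.  133.2  -1. ] [495.8 261.6 110.8]
worm_a 0.49 [297.2 179.1 308.3 186.3] 71 [718.6 262.5 107.2] [694.3 238.5  96.1] [742.9 280.2 111.5]
oil_can 0.96 [338.7 282.4 362.9 329.2] 997 [ 393.4 -264.3   80.8] [ 381.3 -281.     5
[... 1847 characters left out ...]
 -240.8  113. ] [ 385.  -273.    23.1] [ 433.2 -223.7  119. ]
oil_can 0.34 [279.8 140.9 340.7 246.4] 1786 [634.5  82.9 175.2] [433.9   9.4  32.7] [746.3 172.3 195.8]
spacer 0.87 [428.3 216.8 454.1 240.4] 267 [ 473.7 -355.5   24.2] [ 432.7 -394.1   -2. ] [ 502.3 -317.5   31.2]
spacer 0.62 [178.9 203.8 196.3 262.8] 512 [499.7 536.9  16.8] [385.3 514.8   4.8] [571.  555.1  23.9]
cross_hole 0.65 [279.2 140.  343.3 247.1] 1668 [628.9  82.9 175.9] [433.9  12.3 130.8] [741.3 173.6 195.8]
spindle 0.77 [281.1 135.4 340.4 246. ] 1748 [635.4  84.  175.3] [434.   15.4  33.1] [745.6 172.3 195.7]
spindle 0.55 [416.8 201.9 423.6 210. ] 60 [ 539.2 -260.6  133.4] [ 529.4 -273.7   94.6] [ 551.6 -252.5  139.3]
```

Run:
```python
from h import *
for c in('side','top'):print({k:v for k,v in env.camera_model(c).items()})
p=cv2.imread('pics/top0.png'); cv2.imwrite('pics/topc.png',cv2.resize(p[110:260,240:460],None,fx=3.6,fy=3.6,interpolation=2))
p=cv2.imread('pics/side0.png'); cv2.imwrite('pics/sidec.png',cv2.resize(p[155:355,230:440],None,fx=3,fy=3,interpolation=2))
```

```text
{'vfov': 54.0040710504083, 'cx': 312.0610204515111, 'cy': 200.30281719528534, 'R': array([[ 0.70891938, -0.70484109,  0.0251466 ],
       [-0.33792041, -0.37073907, -0.86507939],
       [ 0.61906632,  0.60477399, -0.5010043 ]]), 't': array([-372.48438682,  363.16312148,  930.27645462])}
{'vfov': 55.149168558492505, 'cx': 322.47586336164295, 'cy': 203.03098693349398, 'R': array([[-0.02405549, -0.9996411 , -0.01179016],
       [-0.99648941,  0.0249223 , -0.07992335],
       [ 0.0801885 ,  0.00982618, -0.99673128]]), 't': array([  66.78324211,  563.61652539, 1322.6403114 ])}
```

View pics/topc.png

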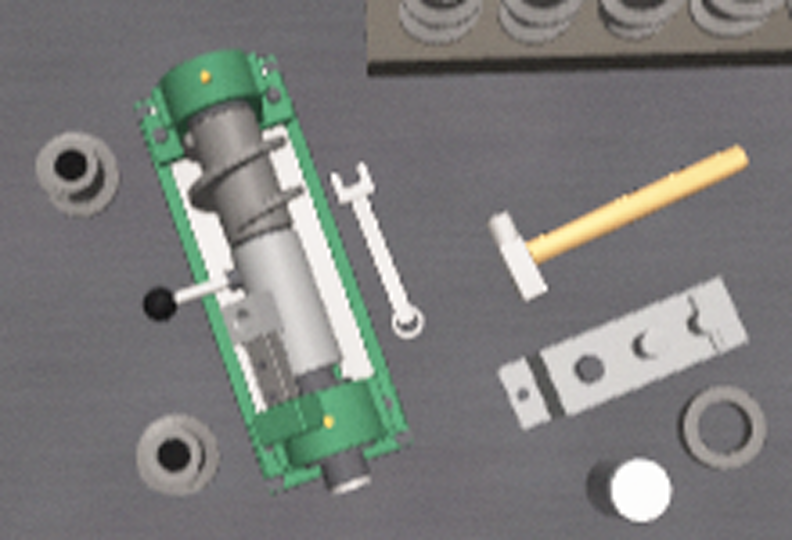

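View pics/sidec.png

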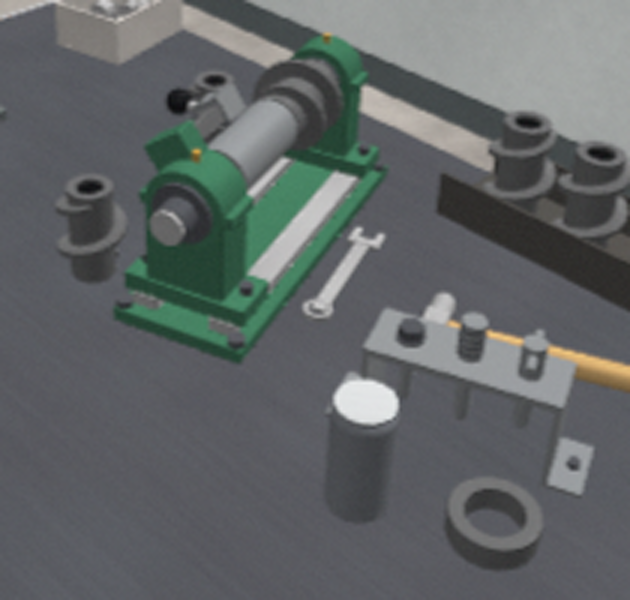

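The top crop shows the lever ball at about (284,194) px, forward of the stand. In the side crop the ringed lock pin is in the middle hole at about (387,268), with the hex bolt left of it and the tee pin right. Next I fit the stand geometry.

```bash
cat > fit.py <<'E'
from h import *
from scipy.optimize import least_squares
np.set_printoptions(precision=2,suppress=True)
C={}
for c in('side','top'):
    z=np.load(c+'0.npz'); C[c]=(z['p'].astype(int),z['d'],cloud(c,z['d']))
def box(P,lo,hi):
    lo=np.array(lo,float);hi=np.array(hi,float); q=abs(P-(lo+hi)/2)-(hi-lo)/2
    return np.linalg.norm(np.maximum(q,0),axis=1)+np.minimum(q.max(1),0)
def cyl(P,r,y0,y1):
    return np.maximum(np.hypot(P[:,0],P[:,2]-150)-r, abs(P[:,1]-(y0+y1)/2)-(y1-y0)/2)
def S(yaw,x,y,P):
    c,s=np.cos(yaw),np.sin(yaw); d=P-[x,y,0]
    return np.stack([c*d[:,0]+s*d[:,1],-s*d[:,0]+c*d[:,1],d[:,2]],1)
def sdf(P):
    a=np.radians(35)
    z=np.stack([-np.sin(a)*P[:,0]+np.cos(a)*(P[:,2]-150), P[:,1], np.cos(a)*P[:,0]+np.sin(a)*(P[:,2]-150)],1)
    D=[box(P,(-75,-150,0),(75,260,34)),cyl(P,32,-58,66),box(z,(40,-18,-18),(70,18,18))]
    for y0,y1 in((-135,-75),(185,235)): D+=[np.minimum(box(P,(-45,y0,0),(45,y1,150)),cyl(P,45,y0,y1))]
    return np.min(np.abs(D),0)
if __name__=='__main__':
    for use in(('top',),('side',),('top','side')):
        p0=np.array([np.radians(-70),570,60,0,0,0]); 
        for it in range(4):
            pts=[]
            for c in use:
                W=C[c][2].reshape(-1,3); W=W[C[c][1].ravel()>0]; L=S(*p0[:3],W)
                m=(abs(L[:,0])<85)&(L[:,1]>-160)&(L[:,1]<270)&(L[:,2]>25)&(sdf(L)<[25,12,8,8][it]); pts.append(W[m])
            P=np.vstack(pts); ic=np.repeat(np.arange(len(pts)),[len(q) for q in pts])
            f=lambda p:np.r_[sdf(S(*p[:3],P+np.outer(ic,np.r_[p[4:6],0])+[0,0,p[3]])),p[4:6]*.1,p[3]]
            r=least_squares(f,p0,loss='soft_l1',f_scale=2); p0=r.x
        print(use,np.degrees(p0[0]),p0[1:],len(P),np.median(r.fun),np.percentile(r.fun,80))
    np.save('stand.npy',p0)
    for c in C:
        p,d,W=C[c]; L=S(*p0[:3],W.reshape(-1,3)); k=(p.sum(2).ravel()<110)&(abs(L[:,1]-42)<30)&(np.hypot(L[:,0],L[:,2]-150)>80)&(L[:,2]>60)&(L[:,0]<30)
        q=L[k]; print(c,k.sum(),np.median(q,0),q.min(0),q.max(0))
        if len(q)>8:
            r=least_squares(lambda v:np.linalg.norm(q-v,axis=1)-15,np.median(q,0)-[0,0,8],loss='soft_l1'); v=r.x; print('ball',v,np.hypot(v[0],v[2]-150),'fwd deg',np.degrees(np.arctan2(-v[0],v[2]-150)))
    o=env.get_obs(); print(np.array(o['eef_rot']))
    # rack
    for c in C:
        p,d,W=C[c]; w=W.reshape(-1,3); k=(abs(w[:,2]-94)<5)&(abs(w[:,0]-545)<110)&(abs(w[:,1]+265)<110)
        m=cv2.minAreaRect(w[k][:,:2].astype(np.float32)); print(c,k.sum(),m,np.median(w[k],0))
        k=(w[:,2]>104)&(w[:,2]<150)&(abs(w[:,0]-545)<90)&(abs(w[:,1]+270)<90)
        for v in w[k][::2]: print(v.round().astype(int),end='')
        print()
E
python3 fit.py
```

```text
('top',) -71.70843444449466 [576.36  60.29   0.98   0.     0.  ] 2838 1.7801502883424618 3.6701843761425685
('side',) -71.43182091969223 [579.15  61.57   0.44   0.     0.  ] 3255 1.3603014425445608 3.1349967244483494
('top', 'side') -71.51638685708808 [576.42  60.39   0.76  -2.35  -0.94] 6039 1.5534362326078224 3.3962099178572145
side 39 [-100.74   32.47  169.64] [-113.21   24.2   155.92] [-90.79  41.37 179.04]
ball [-103.11   44.57  164.03] 104.0616426084756 fwd deg 82.25357237923659
top 77 [-112.16   45.56  172.35] [-695.93   14.53   64.49] [-90.69  71.51 184.3 ]
ball [-126.85   42.08  171.62] 128.6823730532255 fwd deg 80.3264637900876
[[ 0.35  0.   -0.93]
 [ 0.93  0.    0.35]
 [ 0.   -1.    0.  ]]
side 945 ((541.701416015625, -264.66802978515625), (70.59290313720703, 180.0797119140625), 20.526948928833008) [ 534.97 -275.     94.87]
[ 547 -254  133][ 549 -259  135][ 542 -257  135][ 544 -262  136][ 547 -266  137][ 523 -204  110][ 530 -206  108][ 535 -209  107][ 536 -258  136][ 540 -262  135][ 544 -266  136][ 547 -270  136][ 516 -206  113][ 523 -208  110][ 526 -212  110][ 529 -216  1
[... 2848 characters left out ...]
5 -323  121][ 544 -253  114][ 542 -255  132][ 542 -262  132][ 542 -267  134][ 542 -274  134][ 542 -323  119][ 541 -330  118][ 539 -252  129][ 539 -259  131][ 539 -264  136][ 539 -271  134][ 538 -323  119][ 538 -329  121][ 537 -255  119][ 535 -257  137][ 535 -263  138][ 535 -269  138][ 535 -323  117][ 534 -255  118][ 532 -257  135][ 532 -263  137][ 532 -271  132][ 532 -213  114][ 530 -259  113][ 530 -263  126][ 529 -269  127][ 529 -212  105][ 529 -218  109][ 526 -204  109][ 525 -214  112][ 525 -220  111][ 522 -207  111][ 522 -214  108][ 522 -220  110][ 519 -204  111][ 519 -211  107][ 519 -218  105][ 518 -223  111][ 516 -207  110][ 516 -214  105][ 515 -219  116][ 513 -208  106][ 512 -214  107]
```

```bash
python3 -m pendant '[0,0,0,1,0.4, 0,0,0,1,0.4, 0,0,0,1,0.4, 0,0,0,1,0.4, 0,0,0,1,0.4, 0,0,0,1,0.4, 0,0,0,1,0.4, 0,0,0,1,0.4, 0,0,0,1,0.4, 0,0,0,1,0.4]' 20
cat > where.py <<'E'
from h import *
np.set_printoptions(precision=2,suppress=True)
import sys
def where():
    o=env.get_obs(); R=np.array(o['eef_rot']); p=np.array(o['ee_pos']); a=np.radians(-71.52); d=p-[577.5,60.8,0]
    print('t',round(o['t'],2),'TCP stand',np.round([np.cos(a)*d[0]+np.sin(a)*d[1],-np.sin(a)*d[0]+np.cos(a)*d[1],p[2]],1),'world',p,'heading',round(np.degrees(np.arctan2(R[1,0],R[0,0])),2),'F',np.array(o['wrist_force']),'open',round(o['opening'],1),'q',np.array(o['q']).round(0))
where()
E
python3 where.py
```

```text
t: 2.3
ee_pos: [186.3, 490.9, 231.3]
eef_rot: [[0.945, 0.0, -0.326], [0.326, 0.0, 0.945], [0.0, -1.0, 0.0]]
wrist_force: [0.5, -0.1, -0.2]
opening: 51.6
t 2.3 TCP stand [-531.9 -234.7  231.3] world [186.31 490.86 231.33] heading 19.01 F [ 0.49 -0.08 -0.17] open 51.6 q [65.  3. 80. -0. 97. 46.]
```

```bash
python3 -m pendant '[0.5,0,-0.7,0.12,0.4, 0.6,0,-0.9,0,0.4, 0.6,0,-0.9,0,0.4, 0.6,0,-0.9,0,0.4, 0.6,0,-0.9,0,0.4, 0.6,0,-0.9,0,0.4, 0.6,0,-0.9,0,0.4, 0.6,0,-0.9,0,0.4, 0.6,0,-0.9,0,0.4, 0.6,0,-0.9,0,0.4]' >/dev/null; python3 where.py
```

```text
t 3.3 TCP stand [-179.     3.2  231.4] world [523.78 231.55 231.42] heading 18.61 F [ 1.04  0.57 -0.19] open 51.2 q [20. 11. 72.  0. 97.  2.]
```

```bash
python3 -m pendant '[0.33,0,-0.63,0,0.4, 0.32,0,-0.63,0,0.4, 0.32,0,-0.62,0,0.4, 0,0,0,0,0.4, 0,0.5,0,0,0.4, 0,0.5,0,0,0.4, 0,0.5,0,0,0.4, 0,0.35,0,0,0.4, 0,0.2,0,0,0.4, 0,0,0,0,0.4]' >/dev/null; python3 where.py
python3 - <<'E'
from h import *
for c,(x,y) in(('side',(250,140)),('top',(230,120))):
    p,d=snap(c); cv2.imwrite(f'pics/{c}1.png',cv2.resize(p[y:y+130,x:x+130,::-1],None,fx=4,fy=4,interpolation=2))
a=[cv2.imread(f'pics/{c}1.png') for c in('side','top')]; cv2.imwrite('pics/v1.png',cv2.resize(np.hstack(a),(800,400)))
E
```

```text
t 4.3 TCP stand [-105.9   40.9  148.3] world [582.73 174.18 148.34] heading 18.63 F [-0.1   0.12 -0.2 ] open 51.0 q [13. 19. 72.  0. 89. -5.]
```

View pics/v1.png

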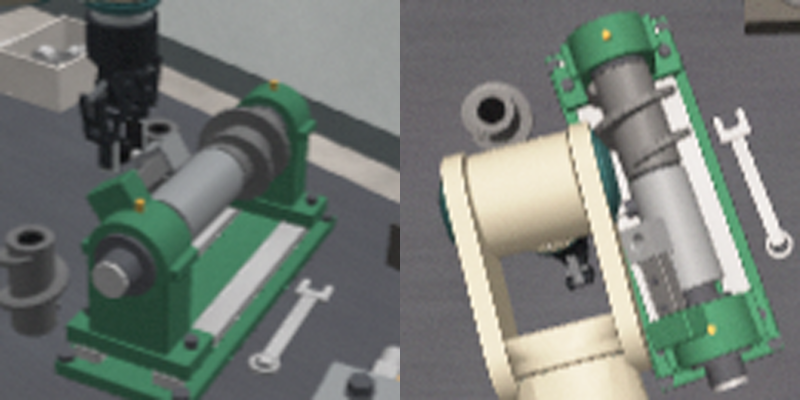

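The arm hides the ball in both views, with the fingers on the expected spot in the side view at about (118,150) of the crop. I'll close and read the opening.

```bash
python3 -m pendant '[0,0,0,0,0.7, 0,0,0,0,0.7, 0,0,0,0,0.7, 0,0,0,0,0.7, 0,0,0,0,0.8, 0,0,0,0,0.8, 0,0,0,0,0.8, 0,0,0,0,0.8, 0,0,0,0,0.8, 0,0,0,0,0.8]' 20 >/dev/null; python3 where.py
```

```text
t 5.4 TCP stand [-105.6   41.4  149.3] world [583.32 174.12 149.32] heading 18.62 F [-2.39  0.64  1.81] open 28.6 q [13. 19. 72.  0. 89. -5.]
```

```bash
python3 -m pendant '[0,-0.197,-0.037,0,0.8, 0,-0.193,-0.052,0,0.8, 0,-0.188,-0.066,0,0.8, 0,-0.183,-0.08,0,0.8, 0,-0.176,-0.094,0,0.8, 0,-0.169,-0.107,0,0.8, 0,-0.16,-0.119,0,0.8, 0,-0.15,-0.131,0,0.8, 0,-0.14,-0.142,0,0.8, 0,-0.129,-0.153,0,0.8]' >/dev/null; python3 where.py
```

```text
t 6.4 TCP stand [-65.9  41.3 217.1] world [595.74 136.4  217.13] heading 18.62 F [-1.82  1.42 -2.24] open 28.1 q [ 9. 17. 66.  0. 97. -9.]
```

```bash
python3 -m pendant '[0,-0.115,-0.16,0,0.8, 0,-0.103,-0.168,0,0.8, 0,-0.09,-0.175,0,0.8, 0,-0.077,-0.181,0,0.8, 0,-0.063,-0.187,0,0.8, 0,-0.049,-0.191,0,0.8, 0,-0.034,-0.194,0,0.8, 0,-0.02,-0.196,0,0.8, 0,-0.005,-0.197,0,0.8, 0,0.01,-0.197,0,0.8]' >/dev/null; python3 where.py
```

```text
t 7.4 TCP stand [  8.3  41.1 239.9] world [619.12  65.96 239.95] heading 18.6 F [-7.02 -0.08  4.87] open 26.8 q [  3.  19.  61.  -0. 100. -16.]
```

```bash
python3 -m pendant '[0,0,0,0,0.8, 0,0,0,0,0.4, 0,0,0,0,0.4, 0,0,0,0,0.4, 0,0,0,0,0.4, 0,-0.3,0,0,0.4, 0,-0.6,0,0,0.4, 0,-0.8,0,0,0.4, -0.5,-0.3,0,0,0.4, -0.9,0,0,0,0.4]' >/dev/null; python3 where.py
```

```text
t 8.4 TCP stand [  7.7 -13.6 321.4] world [567.06  49.19 321.42] heading 18.67 F [-0.04 -0.32  0.77] open 51.4 q [  1.  10.  62.   0. 107. -17.]
```

```bash
python3 -m pendant '[-0.3,0,-0.7,0,0.4, -0.31,0,-0.72,0,0.4, -0.31,0,-0.72,0,0.4, -0.31,0,-0.72,0,0.4, -0.31,0,-0.72,0,0.4, -0.31,0,-0.72,0,0.4, -0.31,0,-0.72,0,0.4, -0.31,0,-0.72,0,0.4, -0.31,0,-0.72,0,0.4, -0.31,0,-0.72,0,0.4]' >/dev/null; python3 where.py
cat > ball.py <<'E'
from fit import *
# joint look at the lever: ball centre in stand frame from several depth pictures
st=(np.radians(-71.52),577.5,60.8)
for c,(x,y) in(('side',(250,120)),('top',(240,110))):
    Q=[]
    for i in range(3):
        p,d=snap(c); W=cloud(c,d)
        if c=='side' : W=W
        L=S(*st,W.reshape(-1,3)); s=p.astype(int).sum(2).ravel()
        k=(s<150)&(abs(L[:,1]-42)<20)&(L[:,2]>232)&(L[:,2]<285)&(abs(L[:,0])<50)&(d.ravel()>0); Q.append(L[k])
    Q=np.vstack(Q); px=np.argwhere(k.reshape(d.shape)).mean(0)
    r=least_squares(lambda v:np.r_[np.linalg.norm(Q-v,axis=1)-15],np.median(Q,0)-[0,0,8],loss='soft_l1')
    print(c,len(Q),'px',px[::-1],'ball',r.x,'R',np.hypot(r.x[0],r.x[2]-150),'fwd',np.degrees(np.arctan2(-r.x[0],r.x[2]-150)))
    a=np.radians(-5); X=np.array([-105*np.sin(a),42,150+105*np.cos(a)]); cc,ss=np.cos(st[0]),np.sin(st[0])
    w=[st[1]+cc*X[0]-ss*X[1],st[2]+ss*X[0]+cc*X[1],X[2]]; print('ideal px',np.array(proj(c,w)))
    # collar axis check in this camera
    k=(abs(L[:,1]-40)<22)&(abs(L[:,0])<26)&(abs(L[:,2]-175)<12); q=L[k]
    f=least_squares(lambda v:np.hypot(q[:,0]-v[0],q[:,2]-v[1])-32,[0,150],loss='soft_l1'); print('axis',f.x,k.sum())
    cv2.imwrite(f'pics/b_{c}.png',cv2.resize(p[y:y+130,x:x+130,::-1],(400,400),interpolation=2))
cv2.imwrite('pics/v2.png',np.hstack([cv2.imread(f'pics/b_{c}.png') for c in('side','top')]))
E
python3 ball.py
```

```text
t 9.4 TCP stand [ 296.3 -137.8  319.7] world [ 540.68 -263.91  319.72] heading 18.62 F [ 1.1   0.28 -0.34] open 51.6 q [-30.  16.  56.   0. 108. -48.]
side 171 px [317.39 169.96] ball [ -1.72  42.03 254.72] R 104.73611502107165 fwd 0.9433576223892535
ideal px [320.86 171.2 ]
axis [  0.27 149.96] 80
top 216 px [313.32 179.21] ball [ -2.05  40.59 254.37] R 104.38587617783492 fwd 1.123043122507379
ideal px [316.81 178.  ]
axis [  0.28 149.41] 148
```

View pics/v2.png

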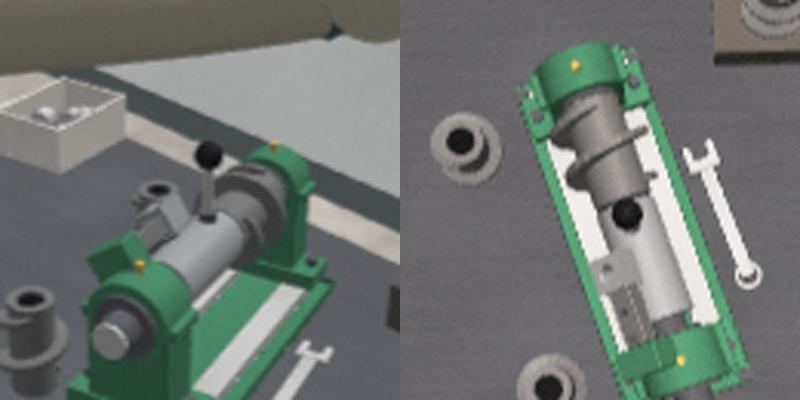

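Both cameras agree: the ball is at X about -2, or 1° forward, and lined up it should be at X about +9. It slipped because I gripped too shallow, so I'll regrip deeper and move it 11 mm.

```bash
python3 -m pendant '[0.45,0,0.746,0,0.4, 0.45,0,0.746,0,0.4, 0.45,0,0.746,0,0.4, 0.45,0,0.746,0,0.4, 0.45,0,0.746,0,0.4, 0.45,0,0.746,0,0.4, 0.45,0,0.746,0,0.4, 0.45,0,0.746,0,0.4, 0.45,0,0.746,0,0.4, 0.45,0,0.746,0,0.4]' >/dev/null; python3 where.py
python3 -m pendant '[0,0,0,0,0.4, 0,0.5,0,0,0.4, 0,0.5,0,0,0.4, 0,0.5,0,0,0.4, 0,0.45,0,0,0.4, 0,0.27,0,0,0.4, 0,0,0,0,0.4, 0,0,0,0,0.6, 0,0,0,0,0.8, 0,0,0,0,0.8]' 40 >/dev/null; python3 where.py
```

```text
t 10.7 TCP stand [ -6.4  42.6 319.3] world [615.87  80.37 319.27] heading 18.72 F [ 0.49 -1.12 -0.08] open 51.0 q [  4.  19.  52.   0. 109. -15.]
t 11.7 TCP stand [ -3.6  41.  231.5] world [615.23  77.2  231.54] heading 18.6 F [-9.32 -1.55  3.32] open 27.8 q [  4.  19.  63.  -0.  99. -15.]
```

```bash
python3 -m pendant '[0,0,0,0,0.8, 0,0,0,0,0.8, 0,0,-0.06,0,0.8, 0,0,-0.06,0,0.8, 0,0,-0.06,0,0.8, 0,0,-0.06,0,0.8, 0,0,-0.06,0,0.8, 0,0,0,0,0.8, 0,0,0,0,0.8, 0,0,0,0,0.8]' >/dev/null; python3 where.py
python3 -m pendant '[0,0,0,0,0.4, 0,0,0,0,0.4, 0,0,0,0,0.4, 0,0,0,0,0.4, 0,-0.4,0,0,0.4, 0,-0.8,0,0,0.4, -0.3,-0.8,-0.7,0,0.4, -0.8,0,-0.9,0,0.4, -0.8,0,-0.9,0,0.4, -0.8,0,-0.9,0,0.4]' >/dev/null; python3 where.py; python3 ball.py
```

```text
t 12.7 TCP stand [  8.1  40.9 231.1] world [618.89  66.05 231.14] heading 18.61 F [-10.01  -0.8    1.76] open 28.1 q [  3.  19.  62.  -0.  99. -16.]
t 13.7 TCP stand [145.7 -66.8 310. ] world [560.33 -98.55 309.99] heading 18.65 F [ 0.08 -0.83 -0.65] open 51.0 q [-14.  10.  64.   0. 106. -32.]
side 178 px [320.81 171.15] ball [ 10.11  41.86 254.22] R 104.70548586647085 fwd -5.5418503613847285
ideal px [320.86 171.2 ]
axis [  0.67 149.82] 91
top 201 px [317.03 177.91] ball [  9.84  40.62 253.85] R 104.31265587967341 fwd -5.4121985493771145
ideal px [316.81 178.  ]
axis [  0.13 149.41] 146
```

The lever is at -5.4°, with 0.01 rad or less of error, and the ball pixels match the ideal. Now the pin.

```bash
python3 -m pendant '[-0.35,0,-0.75,0,0.4, -0.35,0,-0.75,0,0.4, -0.36,0,-0.76,0,0.4, -0.36,0,-0.76,0,0.4, -0.35,0,-0.76,0,0.4, 0,0.7,0,0,0.4, 0,0.7,0,0,0.4, 0,0.7,0,0,0.4, 0,0.7,0,0,0.4, 0,0,0,0,0.4]' >/dev/null; python3 where.py
python3 - <<'E'
from h import *
for c,(x,y) in(('side',(330,220)),('top',(360,150))):
    p,d=snap(c); cv2.imwrite(f'pics/b_{c}.png',cv2.resize(p[y:y+110,x:x+110,::-1],(400,400),interpolation=2))
cv2.imwrite('pics/v3.png',np.hstack([cv2.imread(f'pics/b_{c}.png') for c in('side','top')]))
E
```

```text
t 15.0 TCP stand [ 293.6 -136.1  192.6] world [ 541.45 -260.82  192.63] heading 18.74 F [-0.31  0.07 -0.52] open 50.9 q [-29.  16.  70.   0.  94. -48.]
```

View pics/v3.png

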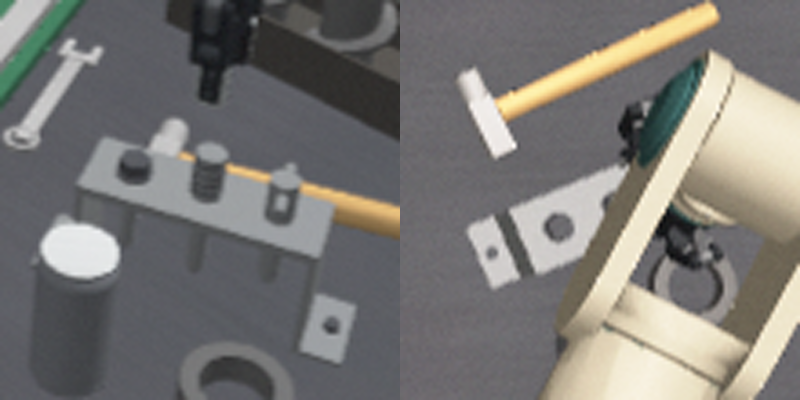

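The side view shows the open fingers at about (212,95) in the crop, directly above the ringed pin at (210,165). I'll descend and grip.

```bash
python3 -m pendant '[-0.03,0.3,-0.03,0,0.4, 0,0.5,0,0,0.4, 0,0.5,0,0,0.4, 0,0.5,0,0,0.4, 0,0.35,0,0,0.4, 0,0.15,0,0,0.4, 0,0,0,0,0.5, 0,0,0,0,0.8, 0,0,0,0,0.85, 0,0,0,0,0.85]' 40 >/dev/null; python3 where.py; python3 -m pendant '[0,0,0,0,0.85, 0,0,0,0,0.85, 0,0,0,0,0.85, 0,-0.2,0,0,0.85, 0,-0.3,0,0,0.85, 0,-0.3,0,0,0.85, 0,-0.3,0,0,0.85, 0,-0.2,0,0,0.85, 0,0,0,0,0.85, 0,0,0,0,0.85]' 40 >/dev/null; python3 where.py
```

```text
t 16.1 TCP stand [ 297.7 -136.9  107.2] world [ 542.06 -264.94  107.2 ] heading 18.61 F [0.04 0.28 4.19] open 22.8 q [-30.  19.  76.   0.  85. -48.]
t 17.1 TCP stand [ 297.1 -137.3  157.6] world [ 541.42 -264.53  157.61] heading 18.61 F [-0.2   0.58 -2.26] open 22.5 q [-30.  17.  73.   0.  90. -48.]
```

```bash
python3 -m pendant '[0,-0.375,0,0,0.85, 0,0.008,0.202,0,0.85, 0,0.024,0.2,0,0.85, 0,0.039,0.198,0,0.85, 0,0.055,0.195,0,0.85, 0,0.07,0.19,0,0.85, 0,0.085,0.184,0,0.85, 0,0.1,0.176,0,0.85, 0,0.112,0.168,0,0.85, 0,0,0,0,0.85]' >/dev/null; python3 where.py
cat > look.py <<'E'
from h import *
import sys
s,t,out=eval(sys.argv[1]),eval(sys.argv[2]),sys.argv[3]; n=int(sys.argv[4])
L=[]
for c,(x,y) in(('side',s),('top',t)):
    p,d=snap(c); np.savez(f'{c}_{out}.npz',p=p,d=d); L.append(cv2.resize(p[y:y+n,x:x+n,::-1],(400,400),interpolation=2))
cv2.imwrite(f'pics/{out}.png',np.hstack(L))
E
python3 look.py '(330,200)' '(360,150)' v4 110
```

```text
t 18.1 TCP stand [ 235.3 -137.4  152.1] world [ 521.75 -205.92  152.06] heading 18.67 F [-0.75 -0.89  2.37] open 23.0 q [-25.  11.  81.   0.  88. -44.]
```

View pics/v4.png

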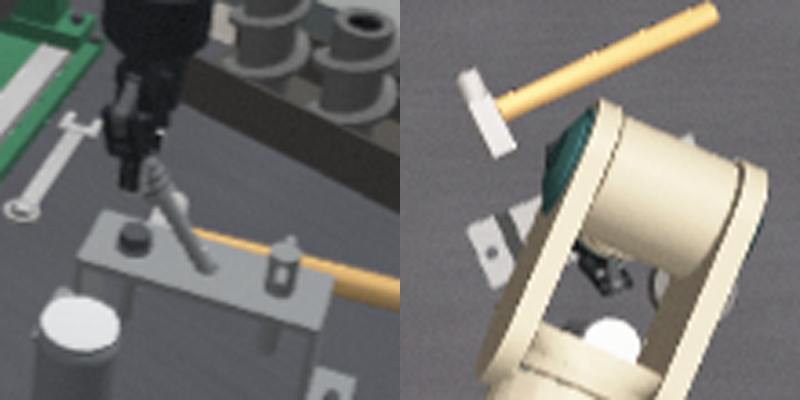

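The pin is tilted about 35° with its nose still in the rack hole at about (208,270) of the crop. I'll lift clear and measure the tilt.

```bash
python3 -m pendant '[0,-0.2,0.0,0,0.85, 0,-0.4,0,0,0.85, 0,-0.5,0,0,0.85, 0,-0.5,0,0,0.85, 0,-0.5,0,0,0.85, 0,-0.5,0,0,0.85, 0,-0.5,0,0,0.85, 0,-0.5,0,0,0.85, 0,-0.3,0,0,0.85, 0,0,0,0,0.85]' >/dev/null; python3 where.py
cat > pin.py <<'E'
from fit import *
st=(np.radians(-71.52),577.5,60.8); o=env.get_obs(); T=S(*st,np.array([o['ee_pos']]))[0]
for c in('side','top'):
    Q=[]
    for i in range(3):
        p,d=snap(c); L=S(*st,cloud(c,d).reshape(-1,3)) - T
        k=(d.ravel()>0)&(abs(L[:,1])<14)&(L[:,0]>-12)&(L[:,0]<80)&(L[:,2]<-3)&(L[:,2]>-100); Q.append(L[k])
    Q=np.vstack(Q)
    if len(Q)<30: print(c,len(Q));continue
    # shank cylinder r=7, direction tilt a in xz and b in y
    f=lambda v:np.linalg.norm(np.cross(Q-[v[0],v[1],-30],np.array([np.sin(v[2]),np.sin(v[3]),-np.cos(v[2])])/np.sqrt(1+np.sin(v[3])**2)),axis=1)-7
    r=least_squares(f,[35,0,.6,0],loss='soft_l1',f_scale=1.5); v=r.x
    u=np.array([np.sin(v[2]),np.sin(v[3]),-np.cos(v[2])]); s=(Q-[v[0],v[1],-30])@u; ok=abs(r.fun)<3
    print(c,len(Q),ok.sum(),'x,y at dz=-30:',v[:2],'tilt',np.degrees(v[2:]),'nose rel TCP',np.array([v[0],v[1],-30])+u*np.percentile(s[ok],99.5),'nose pct',np.percentile(s[ok],[95,98,99.5]))
E
python3 pin.py; python3 look.py '(330,170)' '(360,150)' v5 110
```

```text
t 19.2 TCP stand [ 236.9 -137.1  310.7] world [ 522.52 -207.34  310.72] heading 18.61 F [-0.2   1.09 -1.41] open 22.8 q [-25.   9.  65.   0. 106. -44.]
side 498 468 x,y at dz=-30: [37.63 -0.09] tilt [37.12  1.87] nose rel TCP [ 65.1    1.39 -66.3 ] nose pct [40.18 43.2  45.52]
top 0
```

View pics/v5.png

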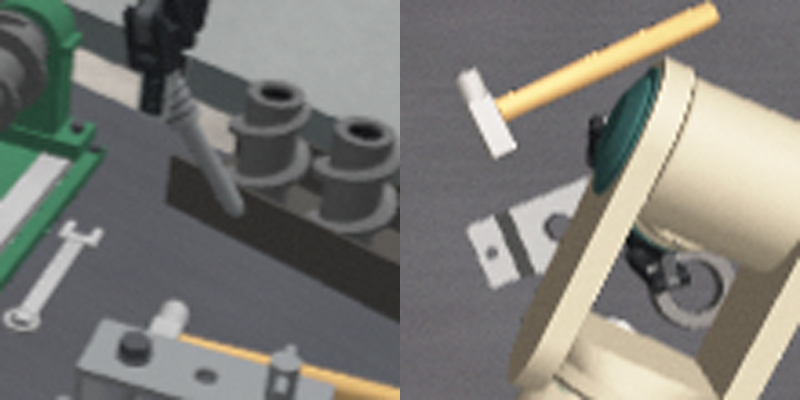

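The pin is clear of the rack, tilted 37°, with its nose at (65,1,-66) from the TCP. The rack keeps the hex bolt and tee pin. Now over to the guide.

```bash
python3 -m pendant '[0.2,0,0.5,0,0.85, 0.36,0,0.96,0,0.85, 0.36,0,0.96,0,0.85, 0.36,0,0.96,0,0.85, 0.36,0,0.96,0,0.85, 0.36,0,0.96,0,0.85, 0.36,0,0.96,0,0.85, 0.36,0,0.96,0,0.85, 0.36,0,0.96,0,0.85, 0.35,0,0.95,0,0.85]' >/dev/null; python3 where.py;python3 -m pendant '[0,0,0,0,0.85, 0,0,0,0,0.85, 0,0,0,0,0.85, 0,0,0,0,0.85, 0,0,0,0,0.85, 0,0,0,0,0.85, 0,0,0,0,0.85, 0,0,0,0,0.85, 0,0,0,0,0.85, 0,0,0,0,0.85]' >/dev/null; python3 where.py;python3 pin.py; python3 look.py '(260,120)' '(260,150)' v6 100
```

```text
t 20.6 TCP stand [-130.6   -0.8  308.9] world [535.34 184.43 308.87] heading 18.62 F [ 1.12 -0.53 -1.73] open 23.1 q [ 15.  10.  64.   0. 106.  -3.]
t 21.6 TCP stand [-128.9   -1.1  309. ] world [535.62 182.7  309.04] heading 18.62 F [ 0.12  1.33 -1.83] open 22.6 q [ 15.  10.  64.   0. 106.  -4.]
side 322 284 x,y at dz=-30: [39.45  0.58] tilt [36.36  0.78] nose rel TCP [ 65.47   1.18 -65.34] nose pct [40.07 42.55 43.88]
top 114 114 x,y at dz=-30: [39.93 -0.5 ] tilt [33.87  1.28] nose rel TCP [ 65.31   0.52 -67.82] nose pct [39.16 42.69 45.55]
```

View pics/v6.png

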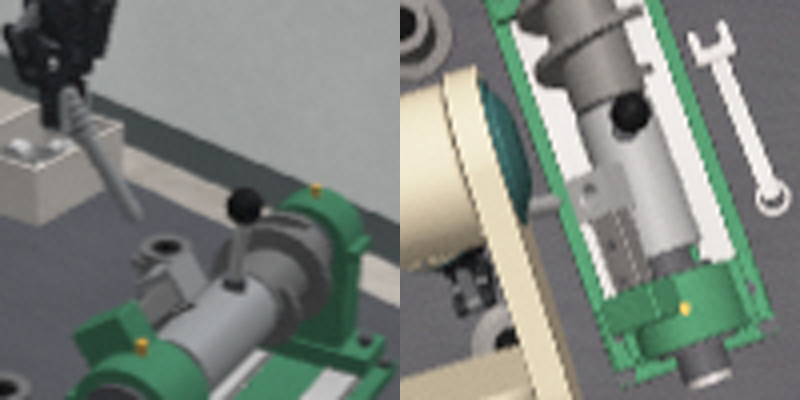

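The pin hangs in front of the guide at the right lean. The hole's mouth shows in the top view at about (307,197) px, so I'll check it against the prediction.

Run:
```python
from h import *
a=np.radians(-71.52);c,s=np.cos(a),np.sin(a)
for X in((-40.2,0,207.3),):
    w=[577.5+c*X[0]-s*X[1],60.8+s*X[0]+c*X[1],X[2]]; u,v=proj('top',w); print('pred top',u,v)
p=np.load('top_v6.npz')['p'].astype(int).sum(2)//3
u,v=int(round(u)),int(round(v)); print(u-9,v-8); print(p[v-8:v+9,u-9:u+10])
```

```text
pred top 306.61407732177753 198.661354967117
298 191
[[124 123 234 236 236 233 235 235 234 207 114 139 146 151 155 155 154 161
  192]
 [124 114 225 235 236 233 233 235 225 208 139 158 155 150 156 152 153 152
  183]
 [124 127 178 234 235 224 222 212 183 159 157 160 154 152 151 155 152 155
  170]
 [126 125 134 224 218 183 183 158 157 155 156 158 158 151 153 156 153 152
  163]
 [121 124 128 183 169 158 158 157 143 140 151 156 159 156 152 153 154 154
  154]
 [122 125 124 152 154 156 158 149 114  99 123 153 156 156 153 151 153 154
  153]
 [122 124 124 134 155 159 158 144  98 101 109 143 159 156 152 151 151 154
  150]
 [137 125 123 125 153 157 162 155 130 132 138 149 159 157 154 154 151 154
  152]
 [151 141 125 122 146 156 159 184 149 153 156 160 157 157 154 153 152 156
  151]
 [151 147 118 123 136 157 158 199 171 163 161 156 156 157 155 154 152 154
  154]
 [128 121 114 124 126 149 159 174 176 166 158 151 158 157 155 151 152 142
  141]
 [100  95 128 124 126 142 157 157 162 166 153 159 157 157 139 154 127 124
  119]
 [ 95  77 126 125 124 132 156 156 158 160 157 158 147 133 116 138 107 108
  108]
 [105  87 115 125 126 125 152 159 158 147 148 133 123 105 116 115 134 110
  110]
 [108 105  99 132 127 126 141 161 179 120 127 107 111 113 113 114 146 108
  108]
 [106 106  85 128 124 126 136 206 216 183 129 116 114 111 111 117 122 116
  112]
 [112 107  96 113 128 127 128 203 231 231 154 112 111 115 112 114 111 141
  111]]
```

```bash
python3 -m pendant '[0.01,0.2,-0.13,0,0.85, 0,0.22,-0.14,0,0.85, 0,0.21,-0.14,0,0.85, 0,0,0,0,0.85, 0,0.1,-0.07,0,0.85, 0,0.1,-0.07,0,0.85, 0,0.1,-0.07,0,0.85, 0,0.1,-0.07,0,0.85, 0,0,0,0,0.85, 0,0,0,0,0.85]' >/dev/null; python3 where.py
```

```text
t 23.0 TCP stand [-101.2   -0.6  267.8] world [544.82 156.61 267.83] heading 18.61 F [ 0.22  0.12 -2.22] open 22.6 q [ 12.   9.  69.   0. 101.  -6.]
```

No contact force, so the nose is in the hole. Continuing.

```bash
python3 -m pendant '[0,0.1024,-0.0717,0,0.85, 0,0.1024,-0.0717,0,0.85, 0,0.1024,-0.0717,0,0.85, 0,0.1024,-0.0717,0,0.85, 0,0.1024,-0.0717,0,0.85, 0,0.1024,-0.0717,0,0.85, 0,0,0,0,0.85, 0,0.1024,-0.0717,0,0.85, 0,0,0,0,0.85, 0,0,0,0,0.85]' >/dev/null; python3 where.py
```

```text
t 24.0 TCP stand [-81.2  -0.6 239.1] world [551.22 137.61 239.14] heading 18.61 F [ 0.55  0.33 -1.66] open 22.6 q [10. 10. 72.  0. 98. -8.]
```

```bash
python3 -m pendant '[0,0.1024,-0.0717,0,0.85, 0,0.1024,-0.0717,0,0.85, 0,0.1024,-0.0717,0,0.85, 0,0.1024,-0.0717,0,0.85, 0,0.08,-0.056,0,0.85, 0,0,0,0,0.85, 0,0,0,0,0.85, 0,0,0,0,0.85, 0,0,0,0,0.85, 0,0,0,0,0.85]' >/dev/null; python3 where.py;python3 look.py '(250,130)' '(260,150)' v7 100
```

```text
t 25.0 TCP stand [-67.6  -0.5 219.7] world [555.62 124.76 219.74] heading 18.62 F [ 0.46 -0.92 -2.74] open 22.6 q [  9.  10.  74.   0.  96. -10.]
```

View pics/v7.png

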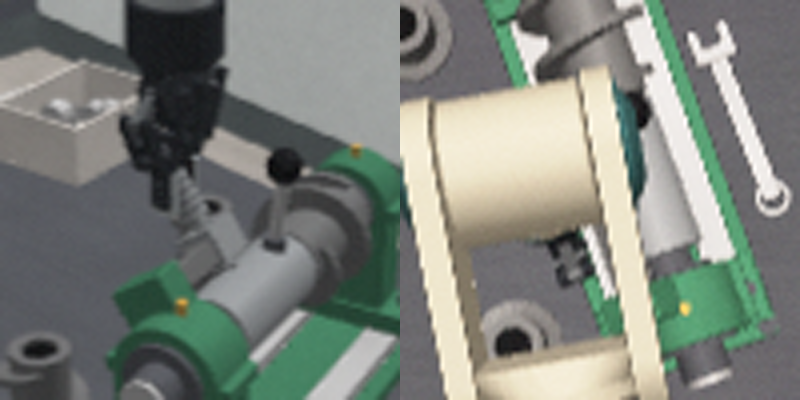

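The pin is nearly home: the head sits about 9 mm off the block at around (185,215) in the side crop, and there is no contact force. I'll push the last of it.

```bash
python3 -m pendant '[0,0.05,-0.035,0,0.85, 0,0.05,-0.035,0,0.85, 0,0.05,-0.035,0,0.85, 0,0.05,-0.035,0,0.85, 0,0.03,-0.02,0,0.85, 0,0.02,-0.014,0,0.85, 0,0.02,-0.014,0,0.85, 0,0,0,0,0.85, 0,0,0,0,0.85, 0,0,0,0,0.85]' >/dev/null; python3 where.py
```

```text
t 26.1 TCP stand [-62.5  -0.4 213.1] world [557.28 119.99 213.08] heading 18.76 F [-12.45   8.69  18.44] open 22.7 q [  8.  10.  74.   0.  95. -10.]
```

Contact is about 24 N along the pin's axis and the TCP stopped at the depth predicted for seated. Releasing and backing off.

```bash
python3 -m pendant '[0,-0.08,0.06,0,0.85, 0,0,0,0,0.55, 0,0,0,0,0.5, 0,0,0,0,0.5, 0,0,0,0,0.5, 0,-0.3,0,0,0.5, 0,-0.6,0,0,0.5, 0,-0.8,0,0,0.5, 0,-0.8,0.7,0,0.5, 0,0,0.9,0,0.5]' >/dev/null; python3 where.py
python3 -m pendant '[-0.4,0,0.8,0,0.5, -0.4,0,0.8,0,0.5, -0.4,0,0.8,0,0.5, -0.4,0,0.8,0,0.5, -0.4,0,0.8,0,0.5, -0.4,0,0.6,0,0.5, 0,0,0,0,0.5, 0,0,0,0,0.5, 0,0,0,0,0.5, 0,0,0,0,0.5]' >/dev/null; python3 where.py
python3 look.py '(270,140)' '(270,150)' v8 80
python3 - <<'E'
from fit import *
st=(np.radians(-71.52),577.5,60.8); a=np.radians(35)
for c in('side','top'):
    z=np.load(f'{c}_v8.npz'); L=S(*st,cloud(c,z['d']).reshape(-1,3)); r=-np.sin(a)*L[:,0]+np.cos(a)*(L[:,2]-150)-70; t=np.cos(a)*L[:,0]+np.sin(a)*(L[:,2]-150)
    k=(abs(t)<14)&(abs(L[:,1])<14)&(r>-10)&(r<80); print(c,'height above face',np.percentile(r[k],[5,50,90,95,99,100]),k.sum(), 'head t,y',np.median(t[k&(r>36)]),np.median(L[k&(r>36),1]))
E
```

```text
t 27.1 TCP stand [-125.8    0.4  318.7] world [537.97 180.25 318.66] heading 18.45 F [0.37 0.31 0.47] open 42.6 q [ 15.   9.  63.  -0. 107.  -4.]
t 28.1 TCP stand [-309.3  -96.6  312. ] world [387.86 323.51 312.05] heading 18.52 F [ 0.58 -0.47 -0.32] open 42.8 q [ 36.  -0.  75.  -0. 106.  17.]
side height above face [ 1.11 20.27 36.89 38.68 39.82 39.82] 103 head t,y 3.9453704169588804 -4.760309984410977
top height above face [-0.46 26.37 40.27 41.08 42.58 43.1 ] 121 head t,y 0.3625550373961559 -0.6925931021875407
```

View pics/v8.png

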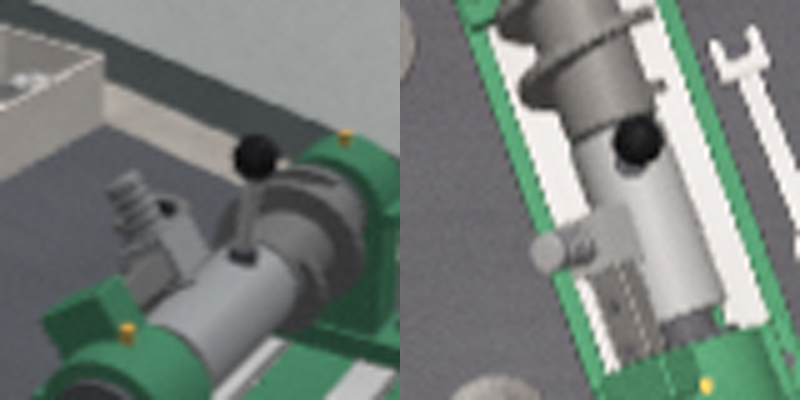

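The pin sits in the guide and the head top is 40±1.5 mm above the face, which is what seated should give. There is time left, so I'll press the head gently with shut fingers to make sure.

```bash
python3 -m pendant '[0.27,0,-0.6,0,1, 0.27,0,-0.6,0,1, 0.27,0,-0.6,0,1, 0.27,0,-0.6,0,1, 0.27,0,-0.6,0,1, 0.27,0,-0.6,0,1, 0.27,0,-0.6,0,1, 0.27,0,-0.6,0,1, 0.26,0.2,-0.6,0,1, 0,0.35,0,0,1]' >/dev/null; python3 where.py
python3 -m pendant '[0,0.2,-0.14,0,1, 0,0.2,-0.14,0,1, 0,0.2,-0.14,0,1, 0,0.15,-0.1,0,1, 0,0.1,-0.07,0,1, 0,0.05,-0.035,0,1, 0,0,0,0,1, 0,0,0,0,1, 0,0,0,0,1, 0,0,0,0,1]' >/dev/null; python3 where.py
```

```text
t 29.2 TCP stand [-91.3   1.1 289.8] world [549.62 147.7  289.78] heading 18.38 F [-0.14 -0.41  0.34] open -0.1 q [ 11.  10.  66.  -0. 104.  -7.]
t 30.2 TCP stand [-69.5   0.3 254.3] world [555.8  126.82 254.29] heading 18.62 F [-0.41 -0.33  0.08] open 0.1 q [  9.  10.  70.   0. 100.  -9.]
```

```bash
python3 -m pendant '[0,0.05,-0.035,0,1, 0,0.05,-0.035,0,1, 0,0.05,-0.035,0,1, 0,0.04,-0.028,0,1, 0,0.02,-0.014,0,1, 0,0.02,-0.014,0,1, 0,0.01,-0.007,0,1, 0,0,0,0,1, 0,0,0,0,1, 0,0,0,0,1]' >/dev/null; python3 where.py
```

```text
t 31.2 TCP stand [-63.3   0.5 245.7] world [557.93 121.   245.65] heading 18.66 F [-2.01  2.84  6.37] open 0.4 q [  8.  10.  71.   0.  99. -10.]
```

```bash
python3 -m pendant '[0,0.02,-0.014,0,1, 0,0.02,-0.014,0,1, 0,0.02,-0.014,0,1, 0,0.02,-0.014,0,1, 0,0,0,0,1, 0,0,0,0,1, 0,0,0,0,1, 0,0,0,0,1, 0,0,0,0,1, 0,0,0,0,1]' >/dev/null; python3 where.py
python3 -m pendant '[0,-0.2,0.14,0,1, 0,-0.4,0.2,0,1, 0,-0.8,0.2,0,1, 0,-0.5,0.5,0,1, -0.3,0,0.8,0,1, -0.3,0,0.8,0,1, -0.3,0,0.8,0,1, -0.3,0,0.8,0,1, -0.3,0,0.8,0,1, 0,0,0,0,1]' >/dev/null; python3 where.py
python3 ball.py | grep -v axis; python3 look.py '(270,140)' '(270,150)' v9 80
python3 - <<'E'
from fit import *
st=(np.radians(-71.52),577.5,60.8); a=np.radians(35)
for c in('side','top'):
    z=np.load(f'{c}_v9.npz'); L=S(*st,cloud(c,z['d']).reshape(-1,3)); r=-np.sin(a)*L[:,0]+np.cos(a)*(L[:,2]-150)-70; t=np.cos(a)*L[:,0]+np.sin(a)*(L[:,2]-150)
    k=(abs(t)<14)&(abs(L[:,1])<14)&(r>-10)&(r<80); print(c,np.percentile(r[k],[50,90,95,99]))
p=np.load('side_v9.npz')['p']; cv2.imwrite('pics/v10.png',cv2.resize(np.hstack([p[130:350,240:460,::-1],np.load('top_v9.npz')['p'][70:290,240:460,::-1]]),(800,400),interpolation=2))
E
```

```text
t 32.2 TCP stand [-62.3   1.1 245.1] world [558.78 120.2  245.13] heading 18.75 F [-5.95  8.41 16.65] open -0.3 q [  8.  10.  71.   0.  99. -10.]
t 33.2 TCP stand [-264.7  -61.3  317.2] world [435.42 292.42 317.21] heading 18.85 F [-0.31 -0.31  0.15] open -0.2 q [ 30.   3.  71.   0. 106.  11.]
side 181 px [320.78 171.17] ball [ 10.23  41.97 254.68] R 105.18148751706482 fwd -5.581482218047169
ideal px [320.86 171.2 ]
top 198 px [317.08 177.86] ball [  9.67  40.46 254.44] R 104.88947518351645 fwd -5.288700384217098
ideal px [316.81 178.  ]
side [19.54 36.6  38.45 39.52]
top [25.47 40.35 40.84 42.03]
```

View pics/v10.png

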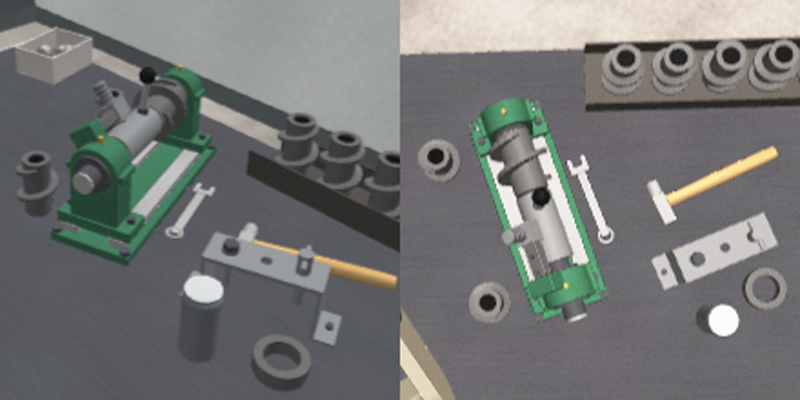

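The pin is home and did not move under a 19 N press. The middle rack hole is empty, the tee pin and hex bolt are still in the rack, and the other things in view haven't moved. The arm is clear, so I'm handing in.

```bash
python3 -c "
from bench import env
print(env.hand_in())"
```

```text
the job is handed in; nothing more can be done
None
```

The press worm is locked: the lock pin is through the guide and the collar, fully home and let go, and I handed the job in after about 33.5 s.

- **Lever:** I turned it by its ball in two grips, because the first grip slipped and stopped about 6° short. The last check put the ball 5.3° to 5.6° rearward of vertical against the ideal 5°. That is about 0.01 rad off, and the pin entered the collar with no side force.
- **Pin:** The tool can only point down, so I leaned the pin to about 35° against its rack hole before lifting it out. I then slid it in along the guide until it stopped at the predicted depth with about 24 N along its axis. After letting go, I pressed the head with shut fingers to about 19 N and it moved under 1 mm.
- **Seating check:** The head top measured about 39 mm above the guide face from the side camera and about 41 mm from the top camera. The nominal is 40 mm, so the two disagree by about 2 mm, within the calibration error.
- **Rest of the bench:** In the last pictures the tee pin and hex bolt are still in the rack and everything in view stands where it was. The brush was outside those crops, but the arm never went near it. Nothing was touching the robot at hand-in.

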